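# Fit the fresh vent filter on the analyser's waste jar

### The arm

A 7-joint arm with a two-finger parallel gripper is mounted at the origin on the work surface. World frame = base frame: x ahead of the robot, y to its left, z up, the work surface at z = 0. Lengths are in mm, angles in rad, forces in N, time in s.
With the tool pointing down it reaches from about 400 to 850 mm from the base axis. Payload 4.5 kg.
Tool frame: the origin (TCP) lies between the finger pads; the fingertips stand 25 mm ahead of it and the grasp point (between the pads) lies 6 mm ahead of it; z points along the fingers, y is the line along which they close (so a half turn about z gives the same grasp; the last joint's range is limited). The gripper opens to 85 mm and grips with 20 to 120 N. Pads are 22 mm wide; open, the fingers measure 114 mm over their backs; the gripper's body (76 mm by 85 mm) begins 54 mm behind the grasp point. The pads swing forward as they close: fully open they stand 13 mm farther back than shut.
Start: joints at [1.293, 0.689, -0.195, 1.565, 0.157, 0.902, -0.215], TCP at [191.761, -594.878, 256.317] pointing down, gripper open.
Joint ranges: [-3.01, 3.01], [-0.46, 2.08], [-1.47, 1.51], [0.13, 2.56], [-1, 4.14], [0.04, 2.09], [-2.66, 2.66]. Speed limits (rad/s): [2.57, 2.57, 3.14, 3.14, 3.14, 3.14, 3.14].

### API

Orientations are given as a unit quaternion [w, x, y, z].
In Python, from rig import read_state, read_camera, camera_params, close_job gives the robot as it stands.
- The arm moves only by the tool move_arm, never from a script. Its argument "series" is a list that holds one entry, the list of rows, each a list of 6 numbers: the shift along the world's x, y, z in m, then the turn, a rotation vector about the world's x, y, z in rad. A call has exactly 8 rows; each row is the pose to reach, as a shift and turn from the pose commanded when the call began; what a row does not reach only later rows make up. A row lasts 1/10 s, in which the tool goes at most 50 mm and 8.59 degrees, less where a joint would pass 70% of its speed; a pose out of reach is approached as far as the arm can. A call with a gripper value outside its range is refused whole. "grip" is the closure, from 0 (fully open) to 1 (shut), set as the call begins (left out, the last holds). The fingers move at their own pace and stop on an object; "grip_force" is the grip in N (left out, the last holds). Time passes only in rows, so rows that repeat a pose let the fingers close, or fill a call up. It gives the time, the measured TCP pose, the force, the opening and the grip force at its end, in the units of the state.
- read_state(): the state, without advancing time (a new reading comes with each control period).
- read_camera(name): name is "scene" or "top"; returns (picture, depth): 384x512x3 uint8, red, green, blue; 384x512 float32, mm along the optical axis (not along the pixel's ray), 0 where there is no reading.
- camera_params(name): a dict with "fx", "fy", "cx", "cy" (pixels), "pose" (4x4, takes a point from camera to world coordinates). Camera axes: x right, y down, z forward; pixel columns grow to the right and rows downward; lengths in mm; the calibration is good to about 2 mm. A picture is of the moment at which its call begins. camera_params takes no time and is no camera call.
- close_job(): hands the job in; it is judged then, once.
The state is a dict: "time_s": time; "joint_pos": joint angles; "dq": joint speeds; "joint_torque": joint torques, N m; "eef_pos": TCP position; "ee_rot": TCP orientation; "ft_force": force on the tool from outside, world axes, zero at the start; "torque": the same for the moment, N m; "opening": finger opening in mm; "finger_force": force on a finger pad.
Only numpy, scipy, OpenCV 4.12 (cv2) and the standard library are available. Lean on these libraries where they do the work, as an engineer would, in place of code of your own. Each camera call takes 0.05 s, during which the arm holds its last target. There are 200 camera calls.

### The job

Fit the fresh blue vent filter on the waste jar: set its sleeve over the white spigot on the jar's teal lid and push it fully home, so that the sleeve's rim sits on the black shoulder. Keep hold of it until it is fully down, then let go. Leave the used grey filter and the brown bottle standing where they are.

Things in the scene. Friction and masses are not known exactly. Their poses are not given: they have to be found in the camera images.
- blue_filter: The fresh vent filter: bright blue drum, white sleeve and nozzle, loose. Upright, 72 mm tall: an open-ended sleeve below (39 mm outside, 31 mm bore, 38 mm deep), a solid drum 44 mm in diameter from 38 to 64 mm above the underside (grip here), a 12 mm wide nozzle on top. Origin: centre of the sleeve's lower rim (underside); z up. About 60 g.
- spigot_seat (a point): Where the filter's underside centre belongs: on the axis of the fixed jar's white spigot, level with the 50 mm black shoulder, 140 mm above the bench; z up. The spigot rises 36 mm from here: 26 mm thick for 12 mm, then tapering to 10 mm, guiding a sleeve up to 10 mm off centre; loose fit, light push. Cream jar 104 mm in diameter (foot 120), teal lid 92 mm, its top 5 mm below this point.
- grey_filter: The used vent filter, a bystander: brownish-grey drum, tan sleeve, loose. Same shape, size and origin as the blue one. Stands at least 110 mm (centre to centre) from it.
- brown_bottle: A bystander: brown reagent bottle with black cap, 80 mm in diameter, 150 mm tall, loose, 0.6 kg. Origin at the centre of its underside, z up. Farther off stand a white tube rack with capped tubes (96 mm tall) and a white and teal carton (75 mm tall), both fixed, no part of them within 80 mm of the centre of either filter.
There are look-alikes about, which are no part of the job. Leave any yellow look-alike of the blue_filter alone. Of the things that look like the part that bears spigot_seat, the smaller one is meant.

How it is judged:
By the outcome, as a careful person would: the job done as asked, in the order asked, and still so for the second after the job is handed in, with the robot touching nothing.
It also fails if it takes over 38 s, if anything falls off the work surface, if the arm or the gripper's body presses on something with over 40 N, if the wrist force passes 120 N, or if a joint passes its speed limit or range.

## Working session

There is one attempt and no reset: what is moved stays moved. The work goes in short steps, Python scripts to look and compute and a tool call to move; the robot and the scene stay as the last step left them, time stands still between calls to the robot, and variables do not carry over. Pictures are saved under pics/ and viewed, at most 10 in all, crops included, and the job is handed in when it is done.

Besides the shell and the picture viewer there is one more tool, called after "Request:" as a command line: name --argument value ..., lists and objects as JSON in quotes. move_arm: Moves the arm, as the interface text tells. Its arguments: {"type":"object","properties":{"series":{"type":"array"},"grip":{"type":"number"},"grip_force":{"type":"number"}},"required":["series"]}

```bash
mkdir -p pics
cat > h.py <<'E'
import numpy as np,cv2
from rig import *
def snap(n,tag):
    p,d=read_camera(n); cv2.imwrite(f'pics/{tag}.png',p[:,:,::-1]); np.savez(f'pics/{tag}.npz',p=p,d=d); return p,d
def world(n,d):
    c=camera_params(n); v,u=np.indices(d.shape)
    P=np.stack([(u-c['cx'])/c['fx']*d,(v-c['cy'])/c['fy']*d,d,np.ones_like(d)],-1)
    return (P@np.array(c['pose']).T)[...,:3]
E
python3 - <<'E'
from h import *
a=snap('scene','s0')[0];b=snap('top','t0')[0]
print({n:np.round(camera_params(n)['pose'],2).tolist() for n in('scene','top')}); s=read_state();print(s['eef_pos'],s['ee_rot'],s['opening'])
E
```

```text
{'scene': [[0.42, 0.53, -0.73, 1238.87], [0.91, -0.23, 0.36, -352.42], [0.02, -0.81, -0.58, 675.18], [0.0, 0.0, 0.0, 1.0]], 'top': [[-0.02, -0.99, 0.14, 343.67], [-1.0, 0.02, -0.0, -23.95], [-0.0, -0.14, -0.99, 1046.3], [0.0, 0.0, 0.0, 1.0]]}
[ 191.52470534 -594.36754109  255.55253888] [-8.10523691e-04  9.87863304e-01  1.55323518e-01 -2.00364335e-04] 85.50953620491141
```

View pics/s0.png

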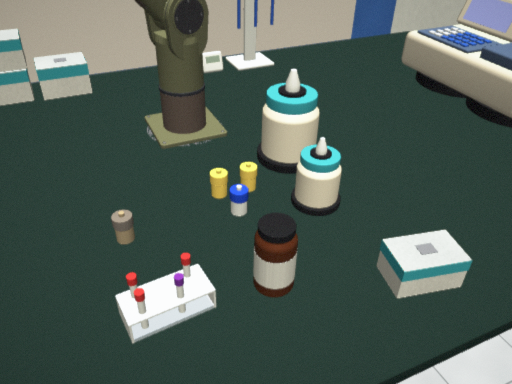

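View pics/t0.png

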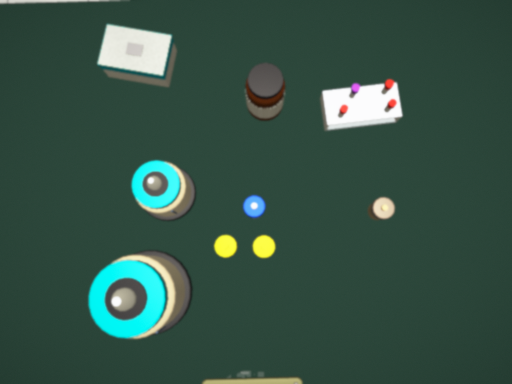

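The scene picture shows the blue filter at (238,200), two yellow ones at (219,183) and (248,177), and the smaller jar at (318,180). In the top picture the blue filter is at (254,206), the yellows at (226,246) and (264,246), the smaller jar at (157,185) and the bottle at (265,90).

```bash
cat > m.py <<'E'
from h import *
def run(ts,tt):
    for n,tag in(('scene',ts),('top',tt)):
        z=np.load(f'pics/{tag}.npz');p,d=z['p'],z['d'];W=world(n,d);h=cv2.cvtColor(p,cv2.COLOR_RGB2HSV)
        ok=(d>0)&(W[...,2]>15)&(h[...,1]>130)&(h[...,2]>80)
        ok&=(W[...,0]>100)&(abs(W[...,1])<600)&(W[...,0]<900)
        for nm,a,b in(('blue',105,128),('yellow',22,35),('teal',84,98)):
            m=ok&(h[...,0]>=a)&(h[...,0]<=b)
            k,l,st,_=cv2.connectedComponentsWithStats(m.astype(np.uint8))
            for i in range(1,k):
                if st[i,4]<60: continue
                q=W[l==i]; zt=np.percentile(q[:,2],90); top=q[q[:,2]>zt-4]
                A=np.c_[2*top[:,:2],np.ones(len(top))]
                print(n,nm,st[i].tolist(),'ztop',round(zt,1),'mid',np.round((top.min(0)+top.max(0))/2,1)[:2],'size',np.round(np.ptp(top,axis=0),1)[:2],'mean',np.round(top.mean(0),1))
                if nm!='yellow':   # light narrow top above it: nozzle/spigot near the centre
                    c=((top.min(0)+top.max(0))/2)[:2]
                    s=(d>0)&(np.hypot(W[...,0]-c[0],W[...,1]-c[1])<30)&(W[...,2]>zt+4)
                    if s.any():
                        q=W[s]; t=q[q[:,2]>q[:,2].max()-6]; print('   above: zmax',q[:,2].max().round(1),'mean',np.round(t.mean(0),1),len(t),'all',np.round(q.mean(0),1),np.round(np.ptp(q,axis=0),1))
if __name__=='__main__':
    run('s0','t0')
E
python3 m.py
```

```text
scene blue [230, 184, 18, 19, 271] ztop 63.8 mid [455.4 -14.1] size [46.7 40.6] mean [458.4 -15.4  62.7]
   above: zmax 73.4 mean [455.3 -13.7  70.5] 19 all [455.3 -13.7  70.5] [12.9 11.4  5.1]
scene yellow [240, 168, 17, 19, 235] ztop 59.3 mid [384.6  43.3] size [28.1 37.9] mean [390.5  40.4  59.2]
scene yellow [210, 172, 18, 22, 273] ztop 59.9 mid [382.2 -31.9] size [27.1 42. ] mean [387.  -35.4  60. ]
scene teal [266, 83, 52, 31, 1031] ztop 195.3 mid [285.6 208.6] size [135.2 130.5] mean [300.2 200.6 194.4]
   above: zmax 255.3 mean [287.  208.3 252.4] 22 all [294.  204.2 220.7] [54.5 57.9 55.9]
scene teal [301, 145, 40, 27, 651] ztop 134.9 mid [495.5 173.2] size [87.9 89.8] mean [504.  167.9 133.8]
   above: zmax 176.6 mean [495.2 172.2 173.8] 20 all [499.5 170.6 152.5] [49.4 47.6 37.6]
scene teal [380, 242, 92, 39, 755] ztop 67.1 mid [794.8 223.1] size [116.5 137.7] mean [819.6 204.8  66.3]
   above: zmax 77.7 mean [795.6 222.8  74.3] 514 all [795.6 222.9  74.2] [58.5 59.4  6.6]
top blue [244, 196, 21, 22, 276] ztop 66.2 mid [454.5 -14.8] size [41.7 41. ] mean [454.4 -14.3  64.6]
   above: zmax 76.0 mean [454.5 -14.4  72.5] 28 all [454.5 -14.4  72.5] [10.5 10.3  5.6]
top yellow [215, 235, 22, 22, 372] ztop 67.7 mid [375.5  44.7] size [42.3 42.5] mean [374.7  44.5  66.1]
top yellow [253, 236, 22, 22, 363] ztop 66.9 mid [371.9 -32.2] size [42.2 42.5] mean [372.5 -32.3  65.4]
top teal [132, 161, 48, 47, 1264] ztop 137.5 mid [493.6 171.8] size [89.2 90.3] mean [492.4 171.3 135.7]
   above: zmax 179.4 mean [493.2 171.6 176.1] 30 all [491.2 169.7 157.1] [44.1 47.6 37.9]
top teal [89, 261, 78, 77, 3334] ztop 197.7 mid [284.4 206.9] size [128.7 131.6] mean [285.4 206.1 196.1]
   above: zmax 258.0 mean [285.4 207.1 254.5] 84 all [285.7 203.  220. ] [58.6 59.8 56.3]
```

Request:
move_arm --series '[[[0.02, 0.044, 0, 0, 0, 0], [0.04, 0.088, 0, 0, 0, 0], [0.06, 0.132, 0, 0, 0, 0], [0.08, 0.176, 0, 0, 0, 0], [0.1, 0.22, 0, 0, 0, 0], [0.12, 0.264, 0, 0, 0, 0], [0.14, 0.308, 0, 0, 0, 0], [0.16, 0.352, 0, 0, 0, 0]]]' --grip 0

```text
time_s: 0.9
eef_pos: [352.1, -241.1, 256.3]
ee_rot: [-0.0, 0.988, 0.155, 0.0]
ft_force: [1.8, -0.1, -0.3]
opening: 85.2
finger_force: 0.0
```

Request:
move_arm --series '[[[0.018, 0.04, -0.01, 0, 0, 0], [0.036, 0.08, -0.025, 0, 0, 0], [0.054, 0.12, -0.04, 0, 0, 0], [0.072, 0.16, -0.055, 0, 0, 0], [0.09, 0.2, -0.07, 0, 0, 0], [0.103, 0.229, -0.086, 0, 0, 0], [0.103, 0.229, -0.096, 0, 0, 0], [0.103, 0.229, -0.096, 0, 0, 0]]]'

```text
time_s: 1.7
eef_pos: [453.8, -13.4, 159.1]
ee_rot: [-0.0, 0.988, 0.156, -0.002]
ft_force: [0.3, -0.8, 0.0]
opening: 85.7
finger_force: 0.0
```

Request:
move_arm --series '[[[0, 0, -0.02, 0, 0, 0], [0, 0, -0.04, 0, 0, 0], [0, 0, -0.06, 0, 0, 0], [0, 0, -0.075, 0, 0, 0], [0, 0, -0.09, 0, 0, 0], [0, 0, -0.102, 0, 0, 0], [0, 0, -0.102, 0, 0, 0], [0, 0, -0.102, 0, 0, 0]]]'

```text
time_s: 2.5
eef_pos: [454.6, -14.6, 58.7]
ee_rot: [0.0, 0.988, 0.155, -0.0]
ft_force: [0.3, 0.7, 0.2]
opening: 85.2
finger_force: 0.0
```

Request:
move_arm --series '[[[0, 0, 0, 0, 0, 0], [0, 0, 0, 0, 0, 0], [0, 0, 0, 0, 0, 0], [0, 0, 0, 0, 0, 0], [0, 0, 0, 0, 0, 0], [0, 0, 0, 0, 0, 0], [0, 0, 0, 0, 0, 0], [0, 0, 0, 0, 0, 0]]]' --grip 1 --grip_force 40

```text
time_s: 3.3
eef_pos: [455.0, -13.8, 58.9]
ee_rot: [0.0, 0.988, 0.155, 0.0]
ft_force: [-0.1, 0.7, 5.9]
opening: 42.6
finger_force: 39.8
```

Request:
move_arm --series '[[[0, 0, 0.02, 0, 0, 0], [0, 0, 0.05, 0, 0, 0], [0, 0, 0.08, 0, 0, 0], [0, 0, 0.11, 0, 0, 0], [0, 0, 0.14, 0, 0, 0], [0, 0, 0.17, 0, 0, 0], [0, 0, 0.195, 0, 0, 0], [0, 0, 0.195, 0, 0, 0]]]'

```text
time_s: 4.1
eef_pos: [456.4, -13.8, 256.2]
ee_rot: [0.0, 0.988, 0.155, 0.003]
ft_force: [1.7, -0.0, 0.1]
opening: 42.8
finger_force: 41.0
```

Run:
```python
from h import *
import m
a=snap('scene','s1')[0];b=snap('top','t1')[0]; m.run('s1','t1')
cv2.imwrite('pics/c1.png',cv2.resize(np.hstack([a[60:260,140:380],b[80:280,120:360]])[:,:,::-1],(800,333)))
print(read_state()['eef_pos'])
```

```text
scene blue [234, 107, 16, 19, 235] ztop 260.7 mid [460.  -11.5] size [38.3 40.4] mean [464.3 -10.3 260.2]
   above: zmax 481.9 mean [488.4 -10.  479.1] 14 all [470.6 -11.9 338.2] [ 51.9  59.5 217.1]
scene yellow [240, 168, 17, 19, 245] ztop 58.5 mid [385.8  44. ] size [23.9 37.2] mean [390.3  39.3  58.9]
scene yellow [210, 172, 18, 22, 267] ztop 59.5 mid [383.  -31.3] size [23.7 40.9] mean [387.1 -35.   59.4]
scene teal [266, 83, 52, 31, 1027] ztop 195.2 mid [285.9 207.4] size [136.8 132.7] mean [300.1 200.5 194.4]
   above: zmax 255.3 mean [286.6 208.5 252.5] 20 all [293.7 203.5 220. ] [58.2 57.8 55.8]
scene teal [301, 145, 40, 27, 650] ztop 134.8 mid [496.7 174.1] size [88.5 91. ] mean [503.8 167.9 133.7]
   above: zmax 176.3 mean [494.5 172.5 173.6] 19 all [499.3 170.3 151.5] [48.9 48.  37.5]
scene teal [380, 242, 92, 39, 764] ztop 67.1 mid [795.1 224. ] size [115.5 141. ] mean [819.8 204.1  66.3]
   above: zmax 77.9 mean [795.8 223.6  74.4] 512 all [795.8 223.6  74.3] [58.9 59.   6.5]
top teal [109, 68, 56, 11, 106] ztop 65.1 mid [746.3 228.4] size [ 24.6 115.6] mean [746.  224.   64.1]
   above: zmax 80.3 mean [758.9 226.3  76.1] 196 all [758.  226.2  74.8] [35.8 57.5 11.2]
top teal [132, 161, 48, 47, 1260] ztop 137.5 mid [493.6 171.8] size [89.5 90.2] mean [492.2 171.1 135.8]
   above: zmax 178.4 mean [493.  171.1 175.5] 35 all [491.  168.6 157.6] [45.9 47.8 36.9]
top teal [89, 261, 78, 77, 3341] ztop 197.7 mid [284.4 207.7] size [128.7 130.2] mean [285.1 206.2 196.1]
   above: zmax 258.5 mean [285.1 207.5 254.7] 77 all [285.8 203.5 219.5] [58.4 58.9 56.8]
[454.55167937 -13.94975352 253.47987515]
```

View pics/c1.png

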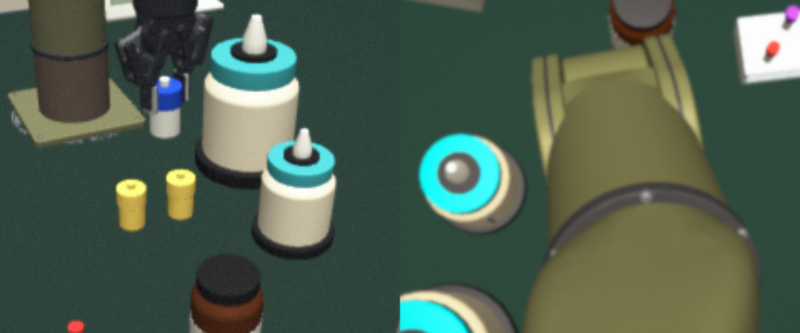

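The filter is held upright in the gripper (crop 165,105), sleeve down, with both yellows undisturbed and the small jar's spigot clear at crop (305,140).

Request:
move_arm --series '[[[0.006, 0.03, 0, 0, 0, 0], [0.014, 0.065, 0, 0, 0, 0], [0.022, 0.1, 0, 0, 0, 0], [0.028, 0.135, 0, 0, 0, 0], [0.034, 0.165, 0, 0, 0, 0], [0.0395, 0.186, 0, 0, 0, 0], [0.0395, 0.186, 0, 0, 0, 0], [0.0395, 0.186, 0, 0, 0, 0]]]'

```text
time_s: 5.0
eef_pos: [493.3, 171.6, 251.8]
ee_rot: [0.001, 0.988, 0.156, -0.002]
ft_force: [-1.3, -0.6, -1.2]
opening: 42.8
finger_force: 40.9
```

Run:
```python
from h import *
import m
a=snap('scene','s2')[0]
z=np.load('pics/s2.npz');W=world('scene',z['d']);h=cv2.cvtColor(a,cv2.COLOR_RGB2HSV)
mk=(h[...,0]>105)&(h[...,0]<128)&(h[...,1]>130)&(h[...,2]>80)&(W[...,2]>150)&(np.hypot(W[...,0]-495,W[...,1]-172)<60)
q=W[mk];print(len(q),q.min(0),q.max(0))
s=(np.hypot(W[...,0]-495,W[...,1]-172)<30)&(z['d']>0)&(W[...,2]>192)&(W[...,2]<228)
q=W[s];print('sleeve',q.min(0),q.max(0),q.mean(0))
cv2.imwrite('pics/c2.png',cv2.resize(a[40:220,240:400][:,:,::-1],(533,600)))
print(read_state()['eef_pos'])
```

```text
182 [480.05757601 156.16433175 230.62423776] [516.35474259 195.45626031 257.31016964]
sleeve [483.53624195 150.29718908 192.31020456] [513.40495071 188.32332791 227.19506168] [504.96689759 164.19394912 209.3558014 ]
[493.3736272  170.65603883 252.11639838]
```

View pics/c2.png

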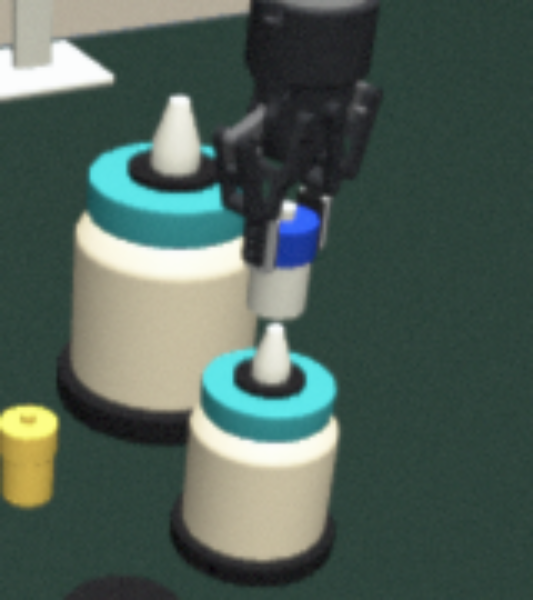

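The sleeve (crop 277,290) hangs right above the small jar's spigot (crop 273,350), as measured. Lowering.

Request:
move_arm --series '[[[0, 0, -0.006, 0, 0, 0], [0, 0, -0.012, 0, 0, 0], [0, 0, -0.018, 0, 0, 0], [0, 0, -0.024, 0, 0, 0], [0, 0, -0.03, 0, 0, 0], [0, 0, -0.036, 0, 0, 0], [0, 0, -0.042, 0, 0, 0], [0, 0, -0.042, 0, 0, 0]]]'

```text
time_s: 5.85
eef_pos: [493.8, 172.0, 210.4]
ee_rot: [0.0, 0.988, 0.155, -0.001]
ft_force: [-0.1, -0.0, 0.1]
opening: 42.9
finger_force: 40.9
```

Request:
move_arm --series '[[[0, 0, -0.002, 0, 0, 0], [0, 0, -0.004, 0, 0, 0], [0, 0, -0.006, 0, 0, 0], [0, 0, -0.008, 0, 0, 0], [0, 0, -0.01, 0, 0, 0], [0, 0, -0.012, 0, 0, 0], [0, 0, -0.012, 0, 0, 0], [0, 0, -0.012, 0, 0, 0]]]'

```text
time_s: 6.65
eef_pos: [494.2, 172.1, 199.3]
ee_rot: [0.0, 0.988, 0.155, -0.0]
ft_force: [0.5, -0.1, -0.6]
opening: 42.9
finger_force: 40.9
```

Nearly down, no contact force yet; press gently the rest.

Request:
move_arm --series '[[[0, 0, -0.0005, 0, 0, 0], [0, 0, -0.001, 0, 0, 0], [0, 0, -0.0015, 0, 0, 0], [0, 0, -0.002, 0, 0, 0], [0, 0, -0.0025, 0, 0, 0], [0, 0, -0.003, 0, 0, 0], [0, 0, -0.003, 0, 0, 0], [0, 0, -0.003, 0, 0, 0]]]'

```text
time_s: 7.45
eef_pos: [494.5, 172.3, 198.8]
ee_rot: [-0.0, 0.988, 0.155, 0.001]
ft_force: [-4.7, -2.6, 22.3]
opening: 42.4
finger_force: 43.3
```

Run:
```python
from h import *
a=snap('scene','s3')[0]
z=np.load('pics/s3.npz');W=world('scene',z['d']);h=cv2.cvtColor(a,cv2.COLOR_RGB2HSV)
mk=(h[...,0]>105)&(h[...,0]<128)&(h[...,1]>130)&(h[...,2]>80)&(W[...,2]>150)&(np.hypot(W[...,0]-495,W[...,1]-172)<60)
q=W[mk];print(len(q),np.percentile(q,[2,98],axis=0))
cv2.imwrite('pics/c3.png',cv2.resize(a[60:220,240:400][:,:,::-1],(600,600)))
s=read_state();print(s['eef_pos'],s['ft_force'])
```

```text
173 [[487.47364489 158.46351291 179.17062141]
 [516.55747377 194.19727105 204.32872386]]
[494.54145256 172.27413009 198.8392646 ] [-4.45085003 -1.78688448 22.67739121]
```

View pics/c3.png

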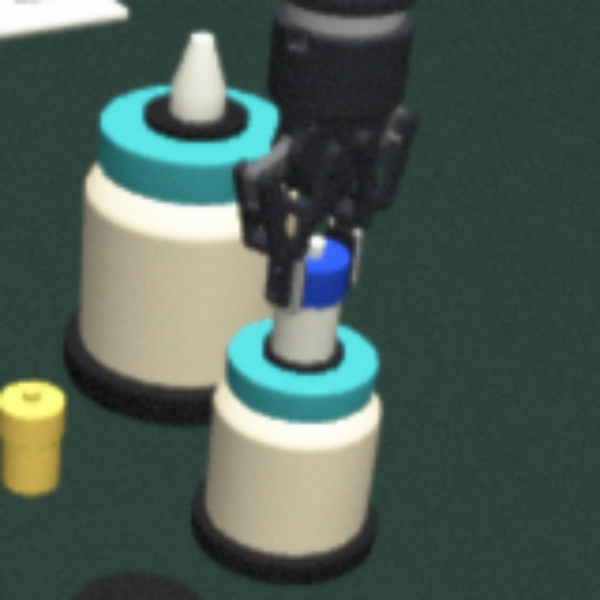

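The sleeve's rim sits on the black shoulder (crop 305,360), the drum spans z 179–204 as expected for fully home. Release and retreat.

Request:
move_arm --series '[[[0, 0, 0, 0, 0, 0], [0, 0, 0, 0, 0, 0], [0, 0, 0, 0, 0, 0], [0, 0, 0, 0, 0, 0], [0, 0, 0, 0, 0, 0], [0, 0, 0, 0, 0, 0], [0, 0, 0, 0, 0, 0], [0, 0, 0, 0, 0, 0]]]' --grip 0

```text
time_s: 8.3
eef_pos: [494.3, 172.1, 196.3]
ee_rot: [0.0, 0.988, 0.155, -0.0]
ft_force: [0.2, -0.5, -0.8]
opening: 85.5
finger_force: 0.0
```

Request:
move_arm --series '[[[0, 0, 0.01, 0, 0, 0], [0, 0, 0.025, 0, 0, 0], [0, 0, 0.045, 0, 0, 0], [0, 0, 0.065, 0, 0, 0], [0, 0, 0.085, 0, 0, 0], [0, 0, 0.1, 0, 0, 0], [0, 0, 0.11, 0, 0, 0], [0, 0, 0.11, 0, 0, 0]]]'

```text
time_s: 9.1
eef_pos: [495.0, 172.4, 307.9]
ee_rot: [-0.0, 0.988, 0.155, 0.002]
ft_force: [0.1, 0.5, 0.6]
opening: 85.4
finger_force: 0.0
```

Run:
```python
from h import *
a=snap('scene','s4')[0]
z=np.load('pics/s4.npz');W=world('scene',z['d']);h=cv2.cvtColor(a,cv2.COLOR_RGB2HSV)
mk=(h[...,0]>105)&(h[...,0]<128)&(h[...,1]>130)&(h[...,2]>80)&(W[...,2]>150)&(np.hypot(W[...,0]-495,W[...,1]-172)<60)
q=W[mk];print(len(q),np.percentile(q,[2,98],axis=0))
s=read_state();print(s['eef_pos'],s['ft_force'],s['opening'])
```

```text
295 [[477.7091789  151.08863252 179.30541002]
 [516.74580513 190.69205479 204.29038598]]
[494.41232159 172.18931979 306.85907319] [ 0.89269784  0.13044772 -0.14166625] 85.21003303672819
```

View pics/s4.png

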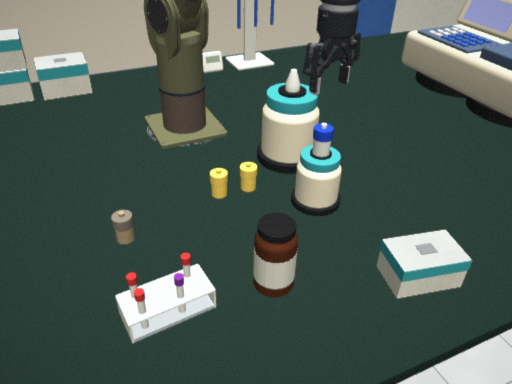

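The blue filter stands seated at (322,140) on the small jar. The grey filter, bottle and yellows are where they were, and the gripper is clear.

```bash
python3 -c "from rig import close_job; print(close_job())"
```

```text
the job is handed in; nothing more can be done
None
```

The blue filter is pushed fully home on the smaller jar's spigot and released, the grey filter, bottle and yellow look-alikes stand where they were, and the job is handed in at about 9 s; no verdict came back.

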